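# Light the vanity corner and point out two things

## Task

A guest wants to know which things to use: flip the toggle switch on the cubby all the way over to turn on the vanity lamp, then point straight down at the middle of the closed shaving cup's lid, fingertips about 3 cm above it, and hold there for two seconds. Then point in the same way at the middle of the longer of the two tweezers in the steel tray for two seconds, and finish there, still pointing. Do not touch either thing you point at, and pick up or shift nothing.

Things in the scene. Friction and masses are not known exactly. Their poses are not given: they have to be found in the camera images.
- cubby: White laminate cubby, fixed, 200 mm along its x, 240 mm along its y, 130 mm high; origin at the centre of its underside, z up. Its top carries the toggle switch at (-20, -60) mm in this frame, and at (45, 70) mm the vanity lamp, a thin steel post with a small white shade, up to 315 mm above the table: keep clear of it.
- lamp_switch (a joint): Angle of the lamp's toggle, rad: 0 is off (leaning towards the cubby's -x by 0.5 rad from upright), 1.0 is fully on (leaning as far towards its +x). Pushing it along the cubby's +x turns it on; light friction, it stays where it is left. It may start a little way in (up to 0.15).
- lamp_switch_tip (a point): Centre of the ball (26 mm across) at the end of the steel toggle, a bar 10 mm thick, 50 mm from pivot to this point. It stands on a white switch block (70 x 50 mm, 25 mm high) on top of the cubby; the pivot is 22 mm above the cubby top, its axis along the cubby y. The point moves with the toggle; it travels about 50 mm along the cubby's x from off to on.
- shaving_cup_top (a point): Centre of the top of the shaving cup's lid: a white plastic cup closed by a wide screw lid with a ribbed edge, 74 mm across, 91 mm high, loose, standing on the table; z up. The only closed one of three similar cups, which may change places. Point at it; do not touch it.
- long_tweezers_top (a point): Middle of the upper side of the longer tweezers, 13 mm above the table: dark steel, V-shaped, 100 mm long (this frame's x runs along them), 9 mm high, lying loose in the tray; z up. Point at them; do not touch them.
- short_tweezers: The shorter dark steel tweezers, 68 mm long, 9 mm high, in the same tray about 60 mm beside the longer ones, on either side; origin at the middle of the underside, x along them. Loose bystander; leave where it stands. 
- tray: Shallow steel tray, fixed, 130 x 130 mm, rim 10 mm high, floor 4 mm; origin at the centre of its underside.
- toothbrush_cup: Open ceramic cup painted with blue flowers, 72 mm across, 95 mm high, with two toothbrushes reaching up to 170 mm; origin at the centre of the underside. Loose bystander; leave where it stands. 
- tumbler: Open plain white plastic tumbler, 70 mm across, 85 mm high; origin at the centre of the underside. Loose bystander; leave where it stands. 
- mirror: Folding hand mirror lying open on its back, round head 110 mm across, 205 mm long with the handle, 12 mm high; origin on the underside between head and handle. Loose bystander; leave where it stands. 
- soap_dish: Ceramic dish 110 x 80 mm with a bar of soap, 28 mm high; origin at the centre of the underside. Loose bystander; leave where it stands. 
- lotion: Closed white lotion bottle, 52 mm across, 150 mm high; origin at the centre of the underside. Loose bystander; leave where it stands. 

How it is judged:
By the outcome, as a careful person would: the job done as asked, in the order asked, and still so for the second after the job is handed in, with the robot touching nothing.
It also fails if it takes over 58 s, if anything falls off the work surface, if the arm or the gripper's body presses on something with over 40 N, if the wrist force passes 120 N, or if a joint passes its speed limit or range.

## Robot

A 6-joint arm with a two-finger parallel gripper is mounted at the origin on the work surface. World frame = base frame: x ahead of the robot, y to its left, z up, the work surface at z = 0. Lengths are in m, angles in rad, forces in N, time in s.
With the tool pointing down it reaches from about 0.35 to 0.725 m from the base axis. Payload 6 kg.
Tool frame: the origin (TCP) lies between the finger pads; the fingertips stand 17 mm ahead of it and the grasp point (between the pads) lies 2 mm behind it; z points along the fingers, y is the direction in which the jaws open and shut (so a half turn about z gives the same grasp; the last joint's range is limited). The gripper opens to 85 mm and grips with 20 to 120 N. Pads are 22 mm wide; open, the fingers measure 114 mm over their backs; the gripper's body (76 mm by 85 mm) begins 54 mm behind the grasp point. The pads swing forward as they close: fully open they stand 13 mm farther back than shut.
Start: joints at [1.466, 0.04, 0.085, 0, -1.615, -0.334], TCP at [0.255, 0.543, 0.248] pointing down, gripper open.
Joint ranges: [-2.56, 2.56], [-1.29, 2.01], [-1.08, 1.49], [-3.29, 1.98], [-2.81, -0.18], [-2.99, 2.99]. Speed limits (rad/s): [2.57, 2.57, 3.01, 3.14, 3.14, 3.14].

## Interface

Orientations are given as a rotation vector (axis times angle).
In Python, from cell import ctrl gives the robot as it stands.
- The arm moves only by the tool drive_tool, never from a script. Its argument "rows" is a list of rows, each an object of numbers: "jaw": the finger opening in cm, from 0 to 8.54; "tx", "ty", "tz": the shift along the tool's x, y, z in cm; "wx", "wy", "wz": the turn, a rotation vector about the tool's x, y, z in degrees. In form: [{"jaw": .., "tx": .., "ty": .., "tz": .., "wx": .., "wy": .., "wz": ..}, ...]. A call has 1 to 10 rows; each row is the pose to reach, as a shift and turn from the pose commanded when the call began, along the tool's axes at that moment; what a row does not reach only later rows make up. A row lasts 1/8 s, in which the tool goes at most 62.5 mm and 10.7 degrees, less where a joint would pass 70% of its speed; a pose out of reach is approached as far as the arm can. A call with a gripper value outside its range is refused whole. The fingers move at their own pace and stop on an object; "newtons" is the grip in N (left out, the last holds). Time passes only in rows, so rows that repeat a pose let the fingers close. It gives the time, the measured TCP pose, the force and the opening at its end, in the units of the state.
- ctrl.read_state(): the state, without advancing time (a new reading comes with each control period).
- ctrl.read_camera(name): name is "scene" or "top"; returns the picture (480x640x3 uint8, red, green, blue); there is no depth.
- ctrl.camera_params(name): a dict with "vertical_fov" (degrees; the focal length in pixels is half the picture's height over the tangent of half this angle, whatever the lens; pixels are square), "cx", "cy" (the principal point, pixels), "distortion" ([k1, k2, p1, p2, k3] as OpenCV has them; the pictures are not rectified), "world_from_camera" (4x4, takes a point from camera to world coordinates). Camera axes: x right, y down, z forward; pixel columns grow to the right and rows downward; lengths in m; the calibration is good to about 2 mm. A picture is of the moment at which its call begins. camera_params takes no time and is no camera call.
- ctrl.sign_off(): hands the job in, once; it reports no verdict.
Trained networks look in the newest picture that a camera, given by its name, has taken for a name from the list of things; names that differ only in an ending like _2 or _b are one class to them, and where a whole thing is asked for, a point or a joint stands for the part that bears it (a point fixed in the world has none). Each returns a list of dicts, best first, with "confidence" (0 to 1); they miss things now and then, are a little off and sometimes report something else, mostly with a low value. They report only what shows in the picture. A call takes as long as a camera call.
- ctrl.find_in(thing, camera): "rect" ([left, top, right, bottom] in pixels, round what is visible of it).
- ctrl.cut_out(thing, camera): "pixels" (480x640 bool, what is visible of it) and "rect" ([left, top, right, bottom] in pixels, round what is visible of it).
- ctrl.pinpoint(thing, camera): "position" ([column, row] in pixels: a listed point, or the origin of a listed thing).
The state is a dict: "time": time; "q": joint angles; "qd": joint speeds; "tau": joint torques, N m; "eef_pos": TCP position; "eef_rot": TCP orientation; "wrist_force": force on the tool from outside, world axes, zero at the start; "wrist_torque": the same for the moment, N m; "finger_gap": finger opening in m.
Only numpy, scipy, OpenCV 4.12 (cv2) and the standard library are available. Lean on these libraries where they do the work, as an engineer would, in place of code of your own. Each camera call takes 0.05 s, during which the arm holds its last target.

## Working session

There is one attempt and no reset: what is moved stays moved. The work goes in short steps, Python scripts to look and compute and a tool call to move; the robot and the scene stay as the last step left them, time stands still between calls to the robot, and variables do not carry over. Pictures are saved under pics/ and viewed, and the job is handed in when it is done.

Besides the shell and the picture viewer there is one more tool, called by a JSON object that holds its "method" and its "body". drive_tool: Moves the arm, as the interface text tells. Its arguments: {"type":"object","properties":{"rows":{"type":"array","items":{"type":"object","properties":{"jaw":{"type":"number"},"tx":{"type":"number"},"ty":{"type":"number"},"tz":{"type":"number"},"wx":{"type":"number"},"wy":{"type":"number"},"wz":{"type":"number"}}}},"newtons":{"type":"number"}},"required":["rows"]}

```bash
ls; mkdir -p pics; python3 - <<'E'
from cell import ctrl
import cv2
s=ctrl.read_state();print({k:(s[k]) for k in ("time","q","eef_pos","eef_rot","finger_gap")})
for n in("scene","top"):
    im=ctrl.read_camera(n);cv2.imwrite(f"pics/{n}0.png",im[:,:,::-1]);print(n,ctrl.camera_params(n))
E
```

```text
pics
{'time': 0.0, 'q': array([ 1.46565969e+00,  4.08042679e-02,  8.38168680e-02, -4.64156555e-04,
       -1.61553230e+00, -3.33710665e-01]), 'eef_pos': array([0.25472766, 0.54290456, 0.24728637]), 'eef_rot': array([ 3.06455112e+00, -6.83406072e-01, -4.14699248e-04]), 'finger_gap': 0.08529486477577951}
scene {'vertical_fov': 53.59874284454861, 'cx': 318.62767582326904, 'cy': 242.75574214328068, 'distortion': array([-0.01356347,  0.        ,  0.        ,  0.        ,  0.        ]), 'world_from_camera': array([[-0.49142533,  0.56737071, -0.6607508 ,  1.20142835],
       [ 0.87085678,  0.3110012 , -0.38063989,  0.35981478],
       [-0.01046964, -0.76247539, -0.6469325 ,  0.76396525],
       [ 0.        ,  0.        ,  0.        ,  1.        ]])}
top {'vertical_fov': 44.14564585831344, 'cx': 322.6659146094437, 'cy': 231.7492752062505, 'distortion': array([0.01424447, 0.        , 0.        , 0.        , 0.        ]), 'world_from_camera': array([[-3.12430967e-02, -9.72858233e-01,  2.29283072e-01,
         2.46087676e-01],
       [-9.99505785e-01,  3.12065995e-02, -3.78596916e-03,
        -4.74515214e-04],
       [-3.47193374e-03, -2.29288042e-01, -9.73352423e-01,
         1.49791941e+00],
       [ 0.00000000e+00,  0.00000000e+00,  0.00000000e+00,
         1.00000000e+00]])}
```

View pics/scene0.png

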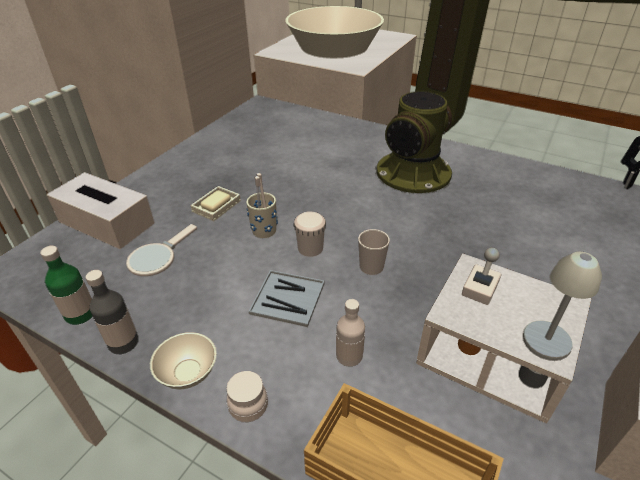

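View pics/top0.png

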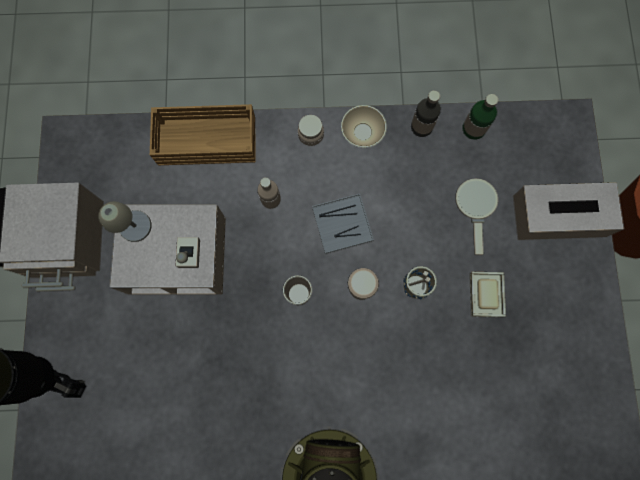

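```bash
cat > h.py <<'E'
import numpy as np, cv2
from cell import ctrl
from scipy.spatial.transform import Rotation as R
def K(n):
    p=ctrl.camera_params(n);f=240/np.tan(np.radians(p["vertical_fov"])/2)
    return np.array([[f,0,p["cx"]],[0,f,p["cy"]],[0,0,1]]),np.array(p["distortion"]),np.array(p["world_from_camera"])
def ray(n,uv):
    k,d,T=K(n);u=cv2.undistortPoints(np.array([[uv]],float),k,d)[0,0]
    return T[:3,3],T[:3,:3]@np.array([u[0],u[1],1])
def atz(n,uv,z):
    o,v=ray(n,uv);return o+v*(z-o[2])/v[2]
def proj(n,P):
    k,d,T=K(n);Ti=np.linalg.inv(T)
    return cv2.projectPoints(np.array(P,float).reshape(-1,3),cv2.Rodrigues(Ti[:3,:3])[0],Ti[:3,3],k,d)[0][:,0]
def tri(a,b):
    A=np.zeros((3,3));B=np.zeros(3)
    rs=[ray("top",a),ray("scene",b)]
    for o,v in rs:
        v=v/np.linalg.norm(v);M=np.eye(3)-np.outer(v,v);A+=M;B+=M@o
    X=np.linalg.solve(A,B)
    return X,[np.linalg.norm(np.cross(X-o,v/np.linalg.norm(v))) for o,v in rs]
E
python3 - <<'E'
from h import *
zs={"cubby":0,"lamp_switch_tip":.195,"shaving_cup_top":.091,"long_tweezers_top":.013,"short_tweezers":.004,"tray":0,"toothbrush_cup":0,"tumbler":0,"mirror":0,"soap_dish":0,"lotion":0}
for t,z in zs.items():
    for c in("top","scene"):
        for r in ctrl.pinpoint(t,c)[:3]:
            print(t,c,round(r["confidence"],2),np.round(r["position"],1),np.round(atz(c,r["position"],z),3))
E
```

```text
cubby top 0.76 [177.4 254.6] [0.55 0.37 0.  ]
cubby scene 0.58 [493.3 353.8] [0.548 0.372 0.   ]
lamp_switch_tip top 0.58 [185.2 259.4] [0.499 0.304 0.195]
lamp_switch_tip scene 0.55 [492.2 256.5] [0.505 0.315 0.195]
shaving_cup_top top 0.87 [362.7 283.7] [ 0.447 -0.098  0.091]
shaving_cup_top scene 0.57 [309.7 215.5] [ 0.438 -0.103  0.091]
long_tweezers_top top 0.48 [335.1 209.6] [ 0.654 -0.04   0.013]
long_tweezers_top scene 0.72 [283.  304.2] [ 0.646 -0.049  0.013]
short_tweezers top 0.43 [347.4 233.9] [ 0.59  -0.07   0.004]
short_tweezers scene 0.74 [288.6 286.3] [ 0.588 -0.072  0.004]
tray top 0.97 [342.4 221. ] [ 0.626 -0.059  0.   ]
tray scene 0.64 [287.4 295.6] [ 0.611 -0.062  0.   ]
toothbrush_cup top 0.79 [414.4 286.8] [ 0.448 -0.235  0.   ]
toothbrush_cup scene 0.84 [264.6 231.1] [ 0.448 -0.234  0.   ]
tumbler top 0.57 [298.6 293.6] [0.44 0.06 0.  ]
tumbler scene 0.68 [368.3 264. ] [0.432 0.051 0.   ]
mirror top 0.84 [474.6 217.2] [ 0.625 -0.404  0.   ]
mirror scene 0.72 [163.5 247.7] [ 0.622 -0.417  0.   ]
mirror scene 0.56 [291.4 290.4] [ 0.593 -0.062  0.   ]
soap_dish top 0.63 [487.2 292.5] [ 0.428 -0.418  0.   ]
soap_dish top 0.46 [364.  283.1] [ 0.461 -0.107  0.   ]
soap_dish scene 0.67 [216.6 206. ] [ 0.42  -0.412  0.   ]
lotion top 0.71 [270.6 201. ] [0.686 0.128 0.   ]
lotion scene 0.57 [351.4 354.2] [0.683 0.131 0.   ]
```

```bash
python3 - <<'E'
import cv2
t=cv2.imread("pics/top0.png");s=cv2.imread("pics/scene0.png")
def c(im,n,x0,y0,x1,y1,k): cv2.imwrite(f"pics/{n}.png",cv2.resize(im[y0:y1,x0:x1],None,fx=k,fy=k,interpolation=cv2.INTER_CUBIC))
c(t,"z_cub_t",95,190,235,300,5); c(s,"z_cub_s",410,235,610,415,4)
c(t,"z_mid_t",305,180,405,310,4); c(s,"z_mid_s",240,205,340,330,4)
E
```

```text
(no output)
```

View pics/z_cub_t.png

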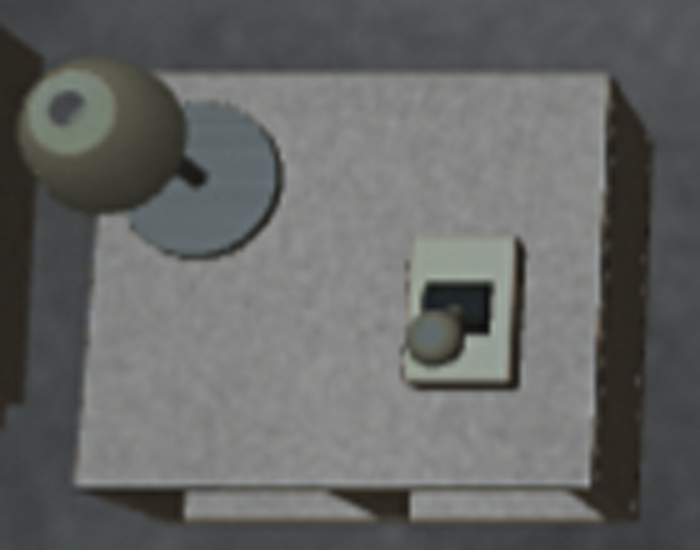

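View pics/z_cub_s.png

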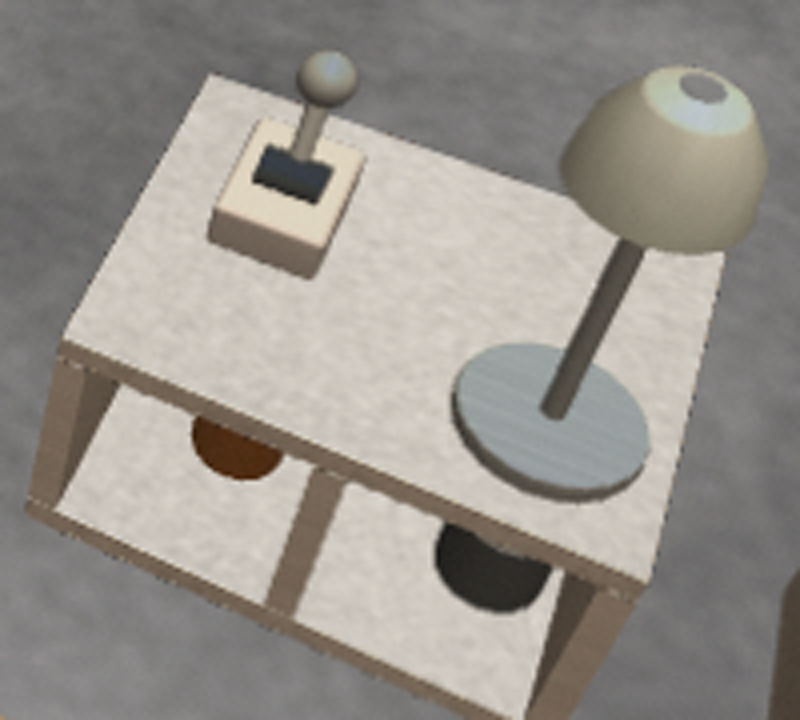

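View pics/z_mid_t.png

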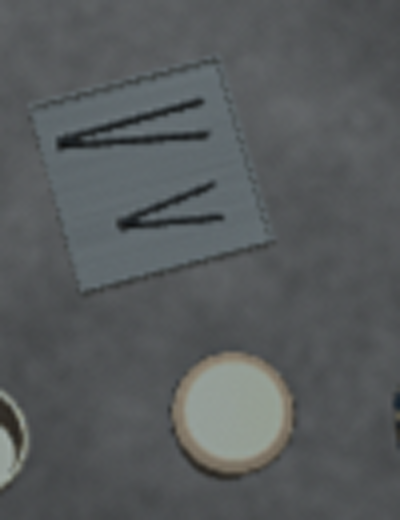

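View pics/z_mid_s.png

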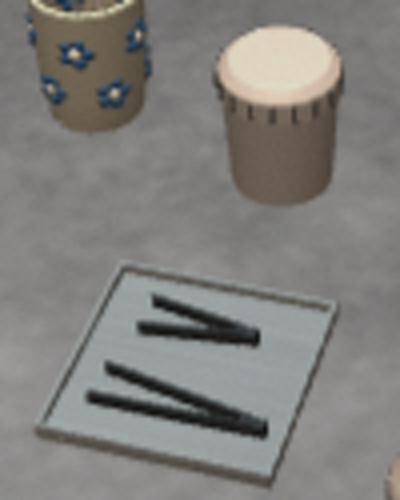

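```bash
python3 - <<'E'
from h import *
print("top corners",*[np.round(atz("top",p,.13),4) for p in[(217,204.6),(212.6,287.4),(110,287.2)]])
print("scene corners",*[np.round(atz("scene",p,.13),4) for p in[(425.75,320.75),(463.25,253.25),(572.5,380)]])
for n,a,b,z in[("ball",(181.8,257.2),(492,255),.196),("cup",(363.4,282.4),(310,220),.091),("long",(338,212.5),(285.5,306.5),.013),("hinge",(319.5,215.7),(306.5,313),.013),("cornerUR",(217,204.6),(425.75,320.75),.13),("cornerLR",(212.6,287.4),(463.25,253.25),.13)]:
    X,r=tri(a,b);print(n,np.round(X,4),np.round(r,4),np.round(atz("top",a,z),4),np.round(atz("scene",b,z),4))
s=ctrl.read_state();print(np.round(R.from_rotvec(s["eef_rot"]).as_matrix(),3),proj("top",s["eef_pos"]),proj("scene",s["eef_pos"]),s["time"])
E
```

```text
top corners [0.6434 0.2457 0.13  ] [0.4438 0.2539 0.13  ] [0.4519 0.4918 0.13  ]
scene corners [0.6462 0.251  0.13  ] [0.443  0.2568 0.13  ] [0.6501 0.4885 0.13  ]
ball [0.5039 0.3125 0.1971] [0.0015 0.0015] [0.5044 0.3113 0.196 ] [0.5019 0.3138 0.196 ]
cup [ 0.4495 -0.098   0.0877] [0.0019 0.0019] [ 0.4499 -0.0995  0.091 ] [ 0.4526 -0.0938  0.091 ]
long [ 0.6463 -0.0459  0.0079] [0.0021 0.0021] [ 0.6459 -0.0477  0.013 ] [ 0.6493 -0.0411  0.013 ]
hinge [0.6396 0.0023 0.007 ] [0.0019 0.0019] [6.389e-01 6.000e-04 1.300e-02] [0.6434 0.0069 0.013 ]
cornerUR [0.6438 0.2484 0.1265] [0.0021 0.0021] [0.6434 0.2457 0.13  ] [0.6462 0.251  0.13  ]
cornerLR [0.4434 0.2554 0.1299] [0.0015 0.0015] [0.4438 0.2539 0.13  ] [0.443  0.2568 0.13  ]
[[ 0.905 -0.425 -0.   ]
 [-0.425 -0.905 -0.   ]
 [ 0.     0.    -1.   ]] [[ 59.29049528 375.7993137 ]] [[653.01408948 196.69398128]] 1.2
```

{"method": "drive_tool", "body": {"rows": [{"jaw":0,"tx":2,"ty":1,"tz":0,"wz":-2},{"jaw":0,"tx":5.5,"ty":2.5,"tz":0,"wz":-5},{"jaw":0,"tx":9,"ty":4,"tz":0,"wz":-8},{"jaw":0,"tx":12.5,"ty":5.6,"tz":0,"wz":-11},{"jaw":0,"tx":16,"ty":7.2,"tz":0,"wz":-14},{"jaw":0,"tx":19.5,"ty":8.8,"tz":0,"wz":-17},{"jaw":0,"tx":23,"ty":10.4,"tz":0,"wz":-20},{"jaw":0,"tx":26,"ty":11.7,"tz":0,"wz":-22},{"jaw":0,"tx":27.8,"ty":12.4,"tz":0,"wz":-23},{"jaw":0,"tx":27.8,"ty":12.4,"tz":0,"wz":-23}], "newtons": 20}}

```text
$.rows[0]: bad value
```

```bash
python3 - <<'E'
from h import *
s=ctrl.read_state();print(s["time"],np.round(s["eef_pos"],4),np.round(R.from_rotvec(s["eef_rot"]).as_matrix(),3),s["finger_gap"],np.round(s["wrist_force"],2),np.round(s["q"],2))
p=s["eef_pos"]
for n in("scene","top"):
    im=ctrl.read_camera(n)[:,:,::-1].copy()
    for dz,c in((0,(0,0,255)),(-.017,(0,255,0)),(-.03,(255,255,0))):
        u=proj(n,p+[0,0,dz])[0];print(n,dz,np.round(u,1))
    x,y=(np.round(u)).astype(int);y0=max(y-75,0);x0=max(x-90,0)
    cv2.imwrite(f"pics/{n}1.png",cv2.resize(im[y0:y0+145,x0:x0+190],None,fx=4,fy=4,interpolation=cv2.INTER_CUBIC));print(x0,y0)
E
```

```text
1.2 [0.2549 0.5432 0.2483] [[ 0.905 -0.425 -0.   ]
 [-0.425 -0.905 -0.   ]
 [ 0.     0.    -1.   ]] 0.08498162378140796 [-0.76 -0.12  0.73] [ 1.47  0.04  0.08 -0.   -1.62 -0.33]
scene 0 [653.  196.7]
scene -0.017 [649.1 204. ]
scene -0.03 [646.1 209.5]
556 135
top 0 [ 59.3 375.8]
top -0.017 [ 62.9 375.7]
top -0.03 [ 65.5 375.7]
0 301
```

View pics/scene1.png

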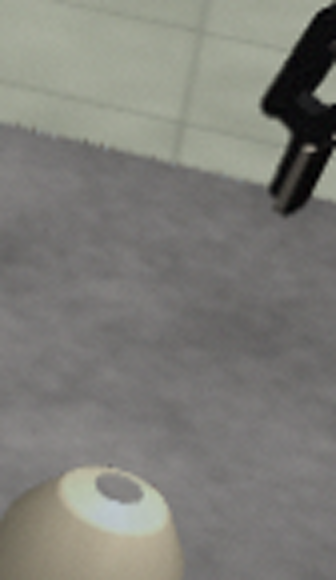

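View pics/top1.png

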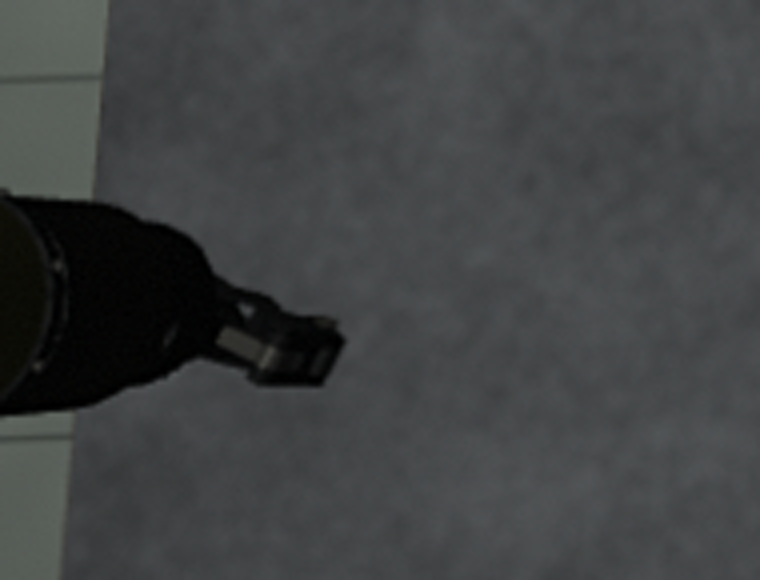

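{"method": "drive_tool", "body": {"rows": [{"jaw":0,"tx":2,"ty":1,"tz":0,"wx":0,"wy":0,"wz":-2},{"jaw":0,"tx":5.5,"ty":2.5,"tz":0,"wx":0,"wy":0,"wz":-5},{"jaw":0,"tx":9,"ty":4,"tz":0,"wx":0,"wy":0,"wz":-8},{"jaw":0,"tx":12.5,"ty":5.6,"tz":0,"wx":0,"wy":0,"wz":-11},{"jaw":0,"tx":16,"ty":7.2,"tz":0,"wx":0,"wy":0,"wz":-14},{"jaw":0,"tx":19.5,"ty":8.8,"tz":0,"wx":0,"wy":0,"wz":-17},{"jaw":0,"tx":23,"ty":10.4,"tz":0,"wx":0,"wy":0,"wz":-20},{"jaw":0,"tx":26,"ty":11.7,"tz":0,"wx":0,"wy":0,"wz":-22},{"jaw":0,"tx":27.8,"ty":12.4,"tz":0,"wx":0,"wy":0,"wz":-23},{"jaw":0,"tx":27.8,"ty":12.4,"tz":0,"wx":0,"wy":0,"wz":-23}], "newtons": 20}}

```text
time: 2.55
eef_pos: [0.4545, 0.3119, 0.2483]
eef_rot: [3.141, -0.062, 0.0]
wrist_force: [-0.6, -0.3, 0.3]
finger_gap: 0.0002
```

```bash
cat > look.py <<'E'
from h import *
import sys
t=sys.argv[1]
s=ctrl.read_state();print(s["time"],np.round(s["eef_pos"],4),np.round(R.from_rotvec(s["eef_rot"]).as_matrix(),3),s["finger_gap"],np.round(s["wrist_force"],2),np.round(s["q"],2))
p=s["eef_pos"]
for n in("scene","top"):
    im=ctrl.read_camera(n)[:,:,::-1].copy()
    for dz,c in((0,(0,0,255)),(-.017,(0,255,0)),(-.03,(255,255,0))):
        u=proj(n,p+[0,0,dz])[0];print(n,dz,np.round(u,1))
    x,y=(np.round(u)).astype(int);y0=max(y-75,0);x0=max(x-90,0)
    cv2.imwrite(f"pics/{n}{t}f.png",im)
    cv2.imwrite(f"pics/{n}{t}.png",cv2.resize(im[y0:y0+145,x0:x0+190],None,fx=4,fy=4,interpolation=cv2.INTER_CUBIC));print(x0,y0)
E
python3 look.py 2
```

```text
2.55 [0.4545 0.3119 0.2483] [[ 0.999 -0.039  0.   ]
 [-0.039 -0.999 -0.   ]
 [ 0.     0.    -1.   ]] 0.0002347273723357495 [-0.56 -0.31  0.26] [ 0.97 -0.09 -0.04  0.   -1.62  0.57]
scene 0 [504.1 217.2]
scene -0.017 [501.8 224.7]
scene -0.03 [500.1 230.4]
410 155
top 0 [175.2 275.6]
top -0.017 [177.1 276.8]
top -0.03 [178.6 277.8]
89 203
```

View pics/scene2.png

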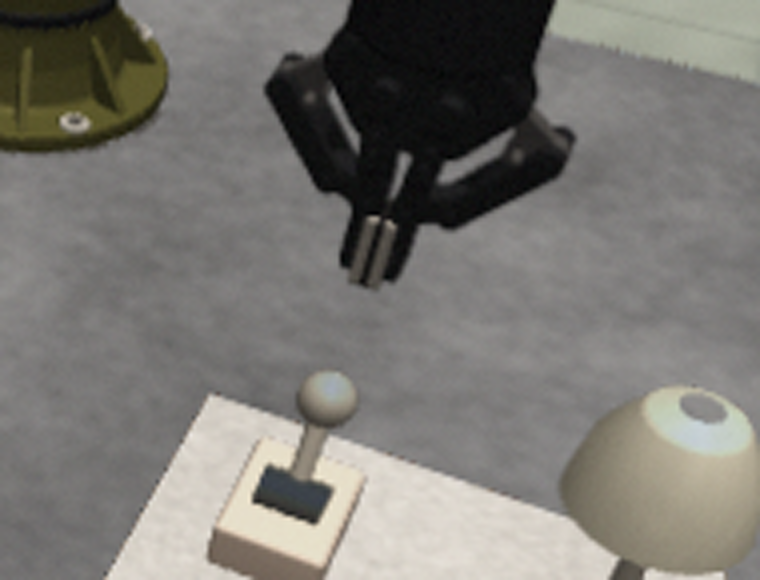

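View pics/top2.png

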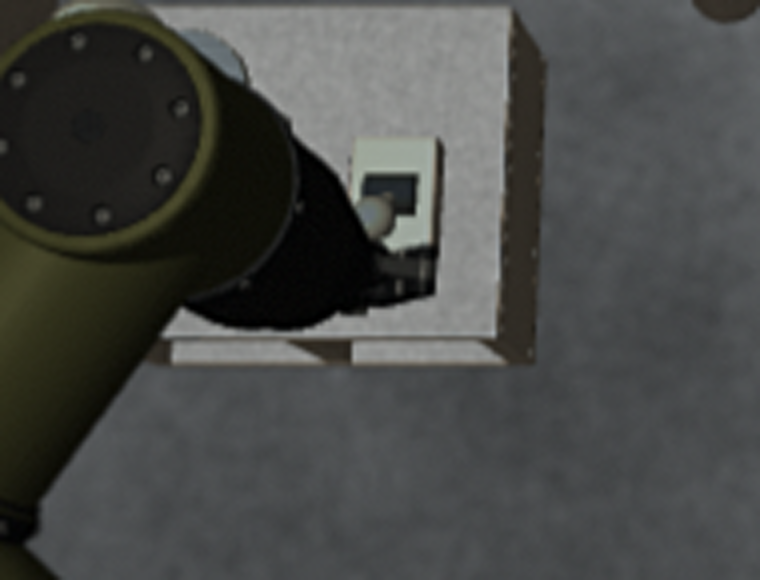

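```bash
python3 - <<'E'
from h import *
for z in(.3,.4,.5,.6,.7):print(z,atz("top",(112,235),z),proj("top",[.4545,.312,z]))
print(proj("scene",[[.4545+.011,.312,.2483-.017],[.4545+.011,.312,.2483-.03]]))
E
```

```text
0.3 [0.53536034 0.4321272  0.3       ] [[168.92125478 271.64929811]]
0.4 [0.51121241 0.39601444 0.4       ] [[155.29324659 262.95591115]]
0.5 [0.48706449 0.35990168 0.5       ] [[139.0485362  252.59711101]]
0.6 [0.46291657 0.32378893 0.6       ] [[119.35147003 240.04236215]]
0.7 [0.43876864 0.28767617 0.7       ] [[ 94.96702667 224.50826848]]
[[500.46101194 228.08440388]
 [498.76103667 233.70927007]]
```

View pics/scene2f.png

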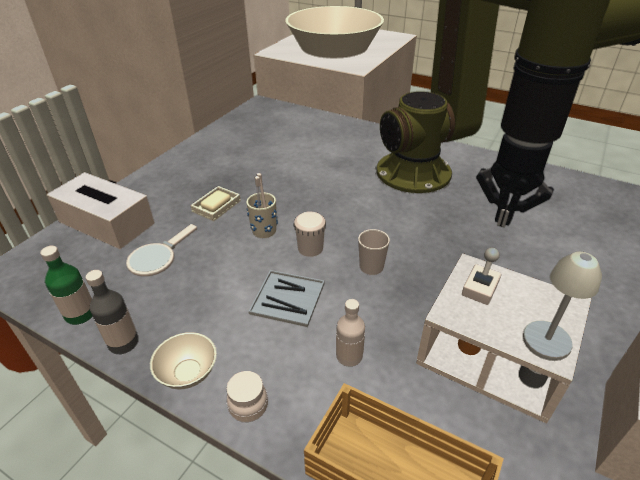

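View pics/top2f.png

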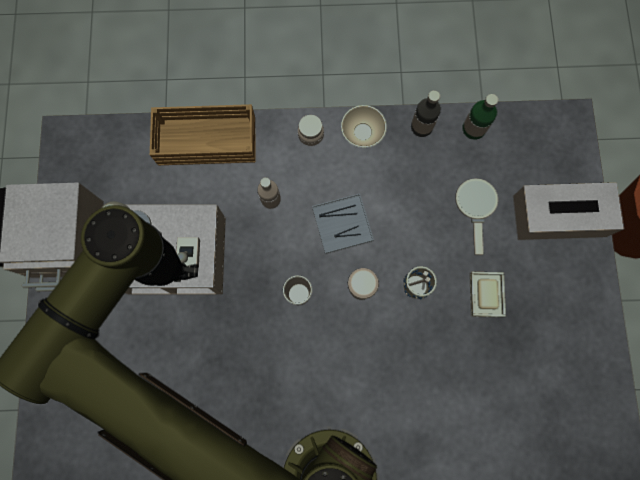

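{"method": "drive_tool", "body": {"rows": [{"jaw":0,"tx":0,"ty":0.1,"tz":1.5,"wx":0,"wy":0,"wz":0},{"jaw":0,"tx":0,"ty":0.3,"tz":3.5,"wx":0,"wy":0,"wz":0},{"jaw":0,"tx":0,"ty":0.3,"tz":5.3,"wx":0,"wy":0,"wz":0},{"jaw":0,"tx":0,"ty":0.3,"tz":5.3,"wx":0,"wy":0,"wz":0},{"jaw":0,"tx":1.0,"ty":0.3,"tz":5.3,"wx":0,"wy":0,"wz":0},{"jaw":0,"tx":2.0,"ty":0.3,"tz":5.3,"wx":0,"wy":0,"wz":0},{"jaw":0,"tx":2.8,"ty":0.3,"tz":5.3,"wx":0,"wy":0,"wz":0},{"jaw":0,"tx":3.6,"ty":0.3,"tz":5.3,"wx":0,"wy":0,"wz":0},{"jaw":0,"tx":4.4,"ty":0.3,"tz":5.3,"wx":0,"wy":0,"wz":0},{"jaw":0,"tx":4.4,"ty":0.3,"tz":5.3,"wx":0,"wy":0,"wz":0}], "newtons": 20}}

```text
time: 3.9
eef_pos: [0.4983, 0.3079, 0.1948]
eef_rot: [3.14, -0.06, -0.0]
wrist_force: [0.5, 0.6, -1.1]
finger_gap: -0.0
```

```bash
python3 look.py 3
```

```text
3.9 [0.4983 0.3079 0.1948] [[ 0.999 -0.038 -0.   ]
 [-0.038 -0.999 -0.001]
 [-0.     0.001 -1.   ]] -1.4133285928654658e-05 [ 0.54  0.59 -1.09] [ 0.9   0.   -0.05  0.   -1.52  0.64]
scene 0 [489.  253.3]
scene -0.017 [487.  260.3]
scene -0.03 [485.4 265.5]
395 190
top 0 [183.4 259.9]
top -0.017 [185.1 261.3]
top -0.03 [186.4 262.3]
96 187
```

View pics/scene3.png

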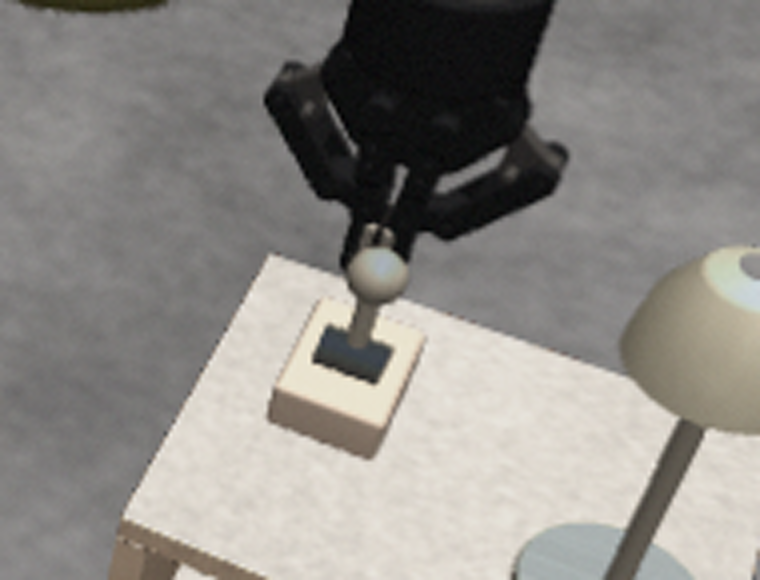

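{"method": "drive_tool", "body": {"rows": [{"jaw":0,"tx":0.6,"ty":0,"tz":0,"wx":0,"wy":0,"wz":0},{"jaw":0,"tx":1.2,"ty":0,"tz":0,"wx":0,"wy":0,"wz":0},{"jaw":0,"tx":1.8,"ty":0,"tz":0,"wx":0,"wy":0,"wz":0},{"jaw":0,"tx":2.1,"ty":0,"tz":0,"wx":0,"wy":0,"wz":0},{"jaw":0,"tx":2.1,"ty":0,"tz":0,"wx":0,"wy":0,"wz":0}]}}

```text
time: 4.62
eef_pos: [0.519, 0.3072, 0.195]
eef_rot: [3.141, -0.059, -0.0]
wrist_force: [-0.9, 0.2, -0.2]
finger_gap: -0.0003
```

{"method": "drive_tool", "body": {"rows": [{"jaw":0,"tx":0.2,"ty":0,"tz":0,"wx":0,"wy":0,"wz":0},{"jaw":0,"tx":0.3,"ty":0,"tz":0,"wx":0,"wy":0,"wz":0},{"jaw":0,"tx":0.3,"ty":0,"tz":0,"wx":0,"wy":0,"wz":0}]}}

```text
time: 5.0
eef_pos: [0.5216, 0.3072, 0.195]
eef_rot: [3.141, -0.059, -0.001]
wrist_force: [-1.0, 0.3, 0.1]
finger_gap: 0.0003
```

```bash
python3 look.py 4
```

```text
5.0 [0.5216 0.3072 0.195 ] [[ 0.999 -0.037 -0.   ]
 [-0.037 -0.999 -0.   ]
 [-0.     0.    -1.   ]] 0.0003007604960183417 [-1.03  0.27  0.13] [ 0.86  0.06  0.   -0.   -1.52  0.67]
scene 0 [485.3 260.7]
scene -0.017 [483.2 267.7]
scene -0.03 [481.7 273. ]
392 198
top 0 [183.9 249.7]
top -0.017 [185.7 251.2]
top -0.03 [187.  252.3]
97 177
```

View pics/scene4.png

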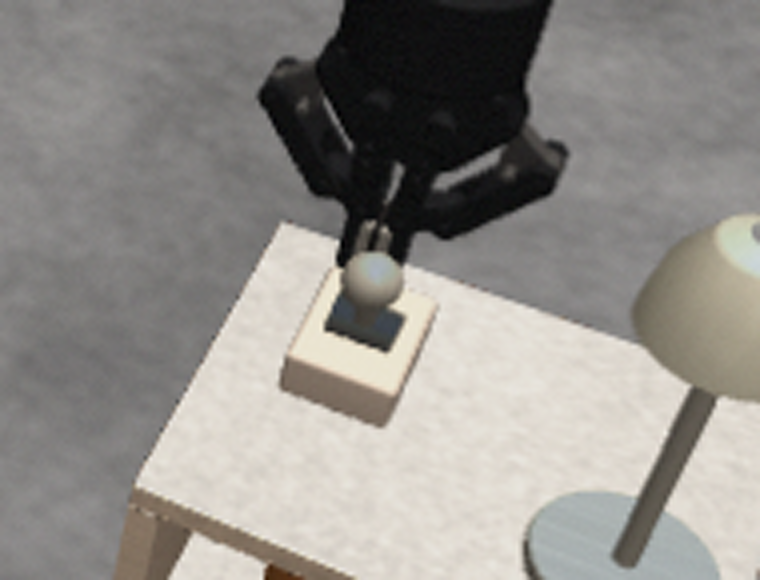

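View pics/top4.png

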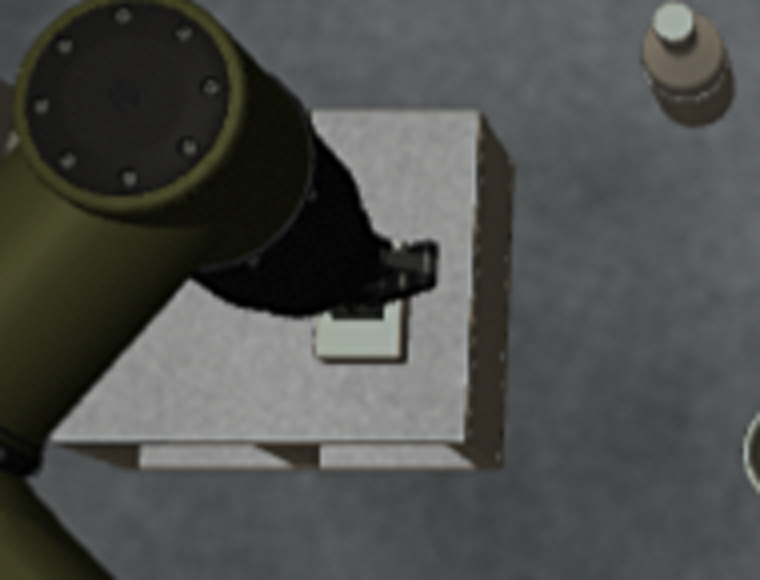

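{"method": "drive_tool", "body": {"rows": [{"jaw":0,"tx":0.2,"ty":0,"tz":0,"wx":0,"wy":0,"wz":0},{"jaw":0,"tx":0.2,"ty":0,"tz":0,"wx":0,"wy":0,"wz":0}]}}

```text
time: 5.35
eef_pos: [0.5238, 0.3072, 0.1953]
eef_rot: [3.141, -0.059, 0.0]
wrist_force: [-1.9, 0.1, -0.6]
finger_gap: -0.0003
```

{"method": "drive_tool", "body": {"rows": [{"jaw":0,"tx":0.2,"ty":0,"tz":0,"wx":0,"wy":0,"wz":0},{"jaw":0,"tx":0.2,"ty":0,"tz":0,"wx":0,"wy":0,"wz":0}]}}

```text
time: 5.6
eef_pos: [0.5258, 0.3071, 0.1954]
eef_rot: [3.141, -0.059, -0.0]
wrist_force: [-1.3, -0.5, 0.7]
finger_gap: -0.0001
```

```bash
python3 - <<'E'
from h import *
for a in(0,.7,.8,.9,1.0,1.1):
    th=a-.5;print(a,proj("scene",[.527+.05*np.sin(th),.3125,.152+.05*np.cos(th)]))
E
```

```text
0 [[491.0679133  255.17844664]]
0.7 [[486.82638719 264.42153176]]
0.8 [[485.9503719 266.6228141]]
0.9 [[485.03136155 268.98676907]]
1.0 [[484.07963839 271.48726893]]
1.1 [[483.10605008 274.09605271]]
```

{"method": "drive_tool", "body": {"rows": [{"jaw":0,"tx":0.2,"ty":0,"tz":0,"wx":0,"wy":0,"wz":0},{"jaw":0,"tx":0.2,"ty":0,"tz":0,"wx":0,"wy":0,"wz":0}]}}

```text
time: 5.85
eef_pos: [0.5263, 0.3071, 0.1952]
eef_rot: [3.14, -0.057, -0.005]
wrist_force: [-10.2, 0.0, 2.5]
finger_gap: -0.0003
```

{"method": "drive_tool", "body": {"rows": [{"jaw":0,"tx":0.15,"ty":0,"tz":0,"wx":0,"wy":0,"wz":0},{"jaw":0,"tx":0.15,"ty":0,"tz":0,"wx":0,"wy":0,"wz":0}]}}

```text
time: 6.1
eef_pos: [0.5266, 0.3071, 0.1951]
eef_rot: [3.14, -0.056, -0.009]
wrist_force: [-16.6, -1.3, 5.2]
finger_gap: 0.0004
```

```bash
python3 look.py 5
```

```text
6.1 [0.5266 0.3071 0.1951] [[ 0.999 -0.036 -0.006]
 [-0.036 -0.999 -0.001]
 [-0.006  0.001 -1.   ]] 0.0003978024580837888 [-16.57  -1.31   5.23] [ 0.85  0.07  0.02 -0.   -1.53  0.68]
scene 0 [484.5 262.3]
scene -0.017 [482.4 269.4]
scene -0.03 [480.9 274.6]
391 200
top 0 [184.  247.5]
top -0.017 [185.7 249. ]
top -0.03 [187.  250.2]
97 175
```

View pics/scene5.png

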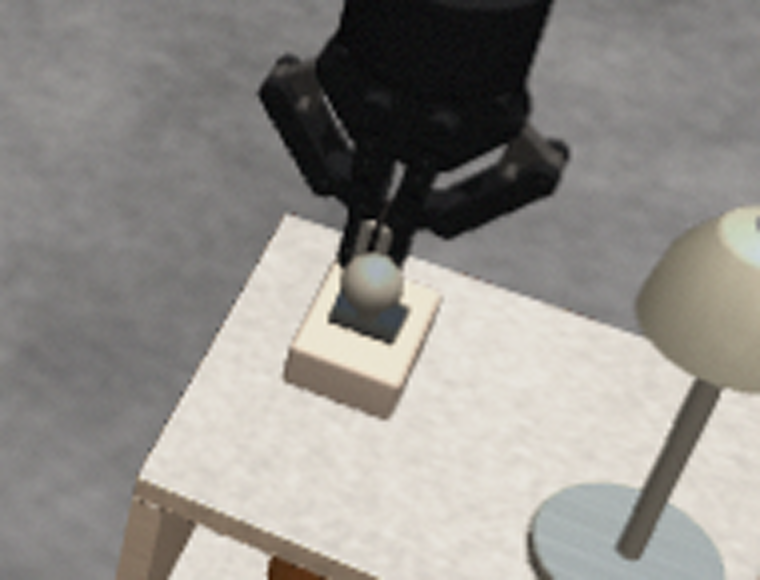

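{"method": "drive_tool", "body": {"rows": [{"jaw":0,"tx":-0.6,"ty":0,"tz":0,"wx":0,"wy":0,"wz":0},{"jaw":0,"tx":-2,"ty":0,"tz":0,"wx":0,"wy":0,"wz":0},{"jaw":0,"tx":-4,"ty":0,"tz":0,"wx":0,"wy":0,"wz":0},{"jaw":0,"tx":-5,"ty":0,"tz":-2,"wx":0,"wy":0,"wz":0},{"jaw":0,"tx":-5.5,"ty":1,"tz":-4.5,"wx":0,"wy":0,"wz":0},{"jaw":0,"tx":-6,"ty":4,"tz":-6,"wx":0,"wy":0,"wz":0},{"jaw":0,"tx":-6.5,"ty":8,"tz":-6,"wx":0,"wy":0,"wz":0},{"jaw":0,"tx":-6.5,"ty":12,"tz":-6,"wx":0,"wy":0,"wz":0},{"jaw":0,"tx":-6.5,"ty":15,"tz":-6,"wx":0,"wy":0,"wz":0},{"jaw":0,"tx":-6.5,"ty":15,"tz":-6,"wx":0,"wy":0,"wz":0}]}}

```text
time: 7.45
eef_pos: [0.459, 0.1581, 0.2578]
eef_rot: [-3.139, 0.062, -0.005]
wrist_force: [0.2, -0.2, -0.7]
finger_gap: -0.0001
```

```bash
python3 look.py 6; python3 - <<'E'
from h import *
s=ctrl.read_state();M=R.from_rotvec(s["eef_rot"]).as_matrix();print(100*M.T@(np.array([.450,-.098,.138])-s["eef_pos"]))
t=cv2.imread("pics/top6f.png");s=cv2.imread("pics/scene6f.png")
cv2.imwrite("pics/c6.png",np.hstack([cv2.resize(t[190:310,90:240],None,fx=2.6,fy=2.6),cv2.resize(s[210:330,420:570],None,fx=2.6,fy=2.6)]))
for c in("top","scene"):
  for r in ctrl.pinpoint("lamp_switch_tip",c): print(c,r)
E
```

```text
7.45 [0.459  0.1581 0.2578] [[ 0.999 -0.04   0.004]
 [-0.04  -0.999  0.002]
 [ 0.003 -0.002 -1.   ]] -9.270210726624297e-05 [ 0.23 -0.17 -0.66] [ 0.75 -0.27 -0.18  0.   -1.65  0.78]
scene 0 [421.8 190.7]
scene -0.017 [420.7 198.2]
scene -0.03 [419.8 203.7]
330 129
top 0 [246.8 270.5]
top -0.017 [247.8 271.8]
top -0.03 [248.6 272.8]
159 198
[ 0.07165804 25.78874715 11.83525039]
scene {'position': [484.3, 270.3], 'confidence': 0.52}
```

View pics/c6.png

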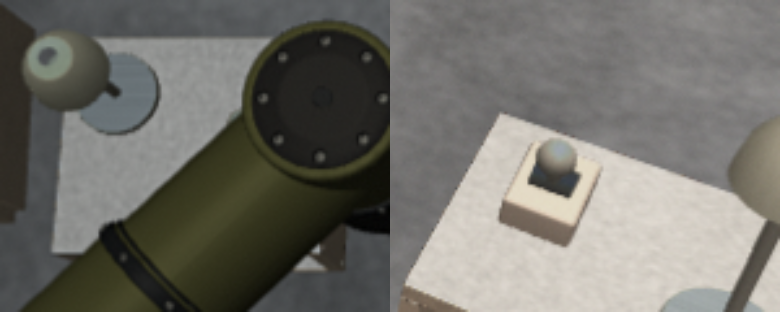

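View pics/scene6f.png

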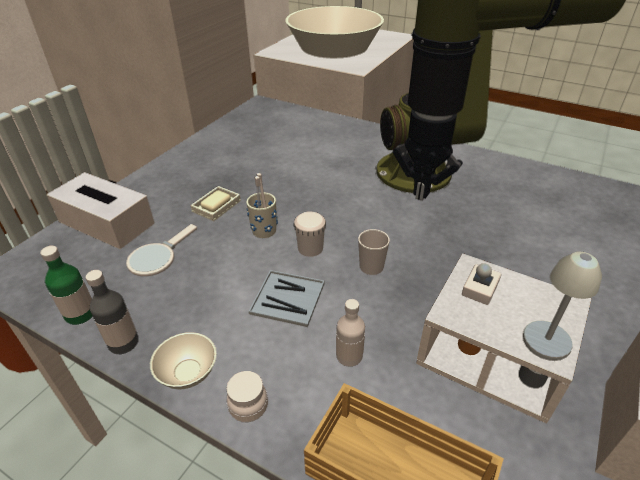

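{"method": "drive_tool", "body": {"rows": [{"jaw":0,"tx":0,"ty":2,"tz":0,"wx":0,"wy":0,"wz":3},{"jaw":0,"tx":0,"ty":5.5,"tz":0,"wx":0,"wy":0,"wz":9},{"jaw":0,"tx":0,"ty":9.5,"tz":0.5,"wx":0,"wy":0,"wz":16},{"jaw":0,"tx":0,"ty":13.5,"tz":1,"wx":0,"wy":0,"wz":23},{"jaw":0,"tx":0,"ty":17.5,"tz":2,"wx":0,"wy":0,"wz":30},{"jaw":0,"tx":0.1,"ty":21.5,"tz":3,"wx":0,"wy":0,"wz":37},{"jaw":0,"tx":0.1,"ty":24.5,"tz":4,"wx":0,"wy":0,"wz":43},{"jaw":0,"tx":0.1,"ty":25.8,"tz":5,"wx":0,"wy":0,"wz":45},{"jaw":0,"tx":0.1,"ty":25.8,"tz":6,"wx":0,"wy":0,"wz":45},{"jaw":0,"tx":0.1,"ty":25.8,"tz":6,"wx":0,"wy":0,"wz":45}]}}

```text
time: 8.9
eef_pos: [0.4497, -0.0978, 0.1944]
eef_rot: [2.88, -1.254, -0.002]
wrist_force: [-0.2, -0.7, 0.9]
finger_gap: 0.0002
```

```bash
python3 look.py 7
```

```text
8.9 [ 0.4497 -0.0978  0.1944] [[ 0.681 -0.732 -0.002]
 [-0.732 -0.681 -0.   ]
 [-0.001  0.001 -1.   ]] 0.00018892927000155072 [-0.22 -0.66  0.86] [ 0.23 -0.34 -0.35 -0.   -1.56  0.52]
scene 0 [308.1 181.3]
scene -0.017 [308.3 187.8]
scene -0.03 [308.4 192.7]
218 118
top 0 [365.6 275.7]
top -0.017 [365.1 276.9]
top -0.03 [364.7 277.8]
275 203
```

View pics/scene7.png

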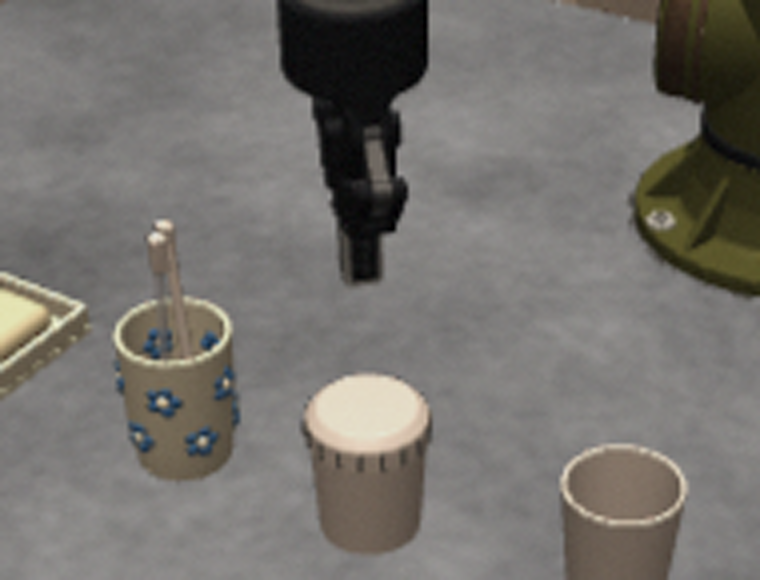

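View pics/top7.png

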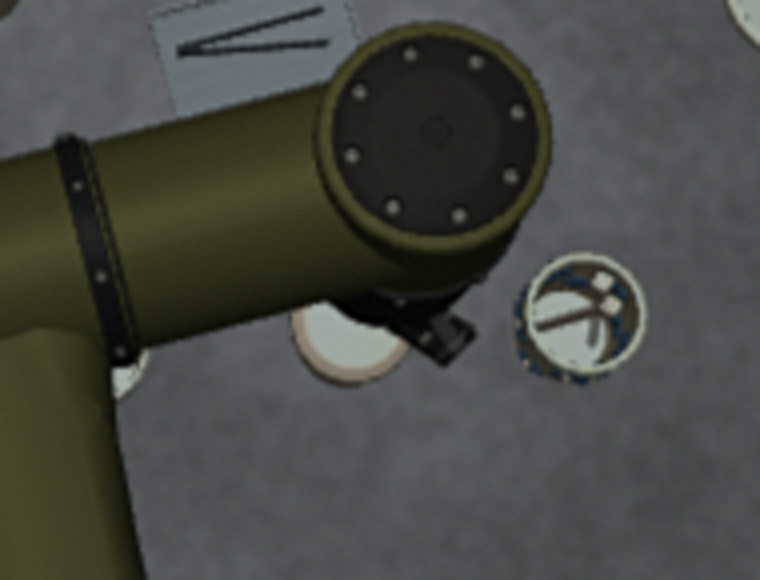

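```bash
python3 - <<'E'
from h import *
print(atz("scene",(310,220.75),.091),proj("scene",[[.450,-.098,.091],[.4505,-.0965,.091]]))
s=ctrl.read_state();M=R.from_rotvec(s["eef_rot"]).as_matrix();print(100*M.T@(np.array([.4505,-.0965,.138])-s["eef_pos"]))
E
```

```text
[ 0.45507368 -0.09239508  0.091     ] [[309.01724429 218.87409161]
 [309.4653098  219.17707149]]
[-0.06923572 -0.10636228  5.75577017]
```

{"method": "drive_tool", "body": {"rows": [{"jaw":0,"tx":0,"ty":-0.1,"tz":1,"wx":0,"wy":0,"wz":0},{"jaw":0,"tx":0,"ty":-0.2,"tz":2.5,"wx":0,"wy":0,"wz":0},{"jaw":0,"tx":0,"ty":-0.3,"tz":4,"wx":0,"wy":0,"wz":0},{"jaw":0,"tx":0,"ty":-0.3,"tz":5,"wx":0,"wy":0,"wz":0},{"jaw":0,"tx":0,"ty":-0.3,"tz":5.5,"wx":0,"wy":0,"wz":0},{"jaw":0,"tx":0,"ty":-0.3,"tz":5.5,"wx":0,"wy":0,"wz":0}]}}

```text
time: 9.75
eef_pos: [0.4521, -0.0964, 0.1401]
eef_rot: [2.879, -1.256, -0.0]
wrist_force: [0.7, 0.3, -0.3]
finger_gap: 0.0001
```

```bash
python3 look.py 8
```

```text
9.75 [ 0.4521 -0.0964  0.1401] [[ 0.68  -0.733 -0.   ]
 [-0.733 -0.68  -0.   ]
 [-0.     0.    -1.   ]] 6.368447343979039e-05 [ 0.72  0.28 -0.25] [ 0.23 -0.33 -0.44  0.   -1.46  0.52]
scene 0 [308.6 202.3]
scene -0.017 [308.8 208.4]
scene -0.03 [308.9 213. ]
219 138
top 0 [363.4 278.4]
top -0.017 [362.9 279.5]
top -0.03 [362.6 280.3]
273 205
```

View pics/scene8.png

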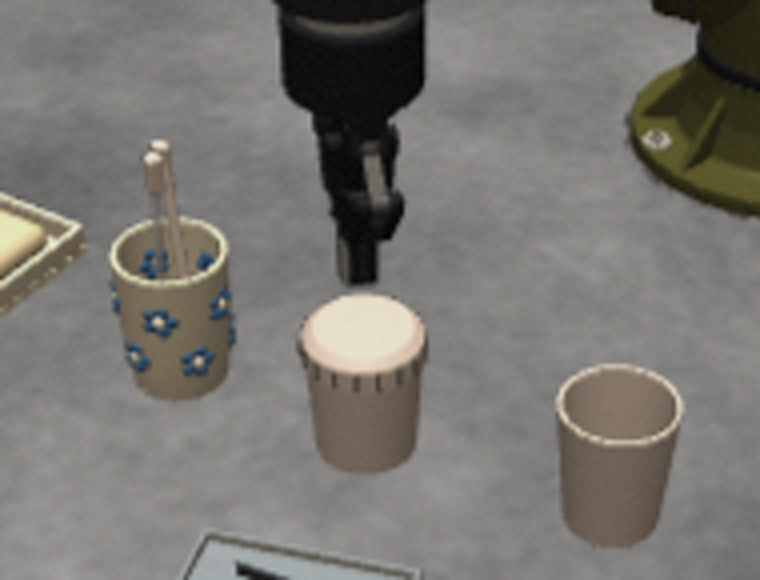

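{"method": "drive_tool", "body": {"rows": [{"jaw":0,"tx":0,"ty":-0.1,"tz":0.2,"wx":0,"wy":0,"wz":0},{"jaw":0,"tx":0,"ty":-0.1,"tz":0.2,"wx":0,"wy":0,"wz":0},{"jaw":0,"tx":0,"ty":-0.1,"tz":0.2,"wx":0,"wy":0,"wz":0},{"jaw":0,"tx":0,"ty":-0.1,"tz":0.2,"wx":0,"wy":0,"wz":0},{"jaw":0,"tx":0,"ty":-0.1,"tz":0.2,"wx":0,"wy":0,"wz":0},{"jaw":0,"tx":0,"ty":-0.1,"tz":0.2,"wx":0,"wy":0,"wz":0},{"jaw":0,"tx":0,"ty":-0.1,"tz":0.2,"wx":0,"wy":0,"wz":0},{"jaw":0,"tx":0,"ty":-0.1,"tz":0.2,"wx":0,"wy":0,"wz":0},{"jaw":0,"tx":0,"ty":-0.1,"tz":0.2,"wx":0,"wy":0,"wz":0},{"jaw":0,"tx":0,"ty":-0.1,"tz":0.2,"wx":0,"wy":0,"wz":0}]}}

```text
time: 11.1
eef_pos: [0.4529, -0.0956, 0.1383]
eef_rot: [2.879, -1.256, 0.0]
wrist_force: [-0.5, 0.7, 0.3]
finger_gap: -0.0
```

{"method": "drive_tool", "body": {"rows": [{"jaw":0,"tx":0,"ty":0,"tz":0,"wx":0,"wy":0,"wz":0},{"jaw":0,"tx":0,"ty":0,"tz":0,"wx":0,"wy":0,"wz":0},{"jaw":0,"tx":0,"ty":0,"tz":0,"wx":0,"wy":0,"wz":0},{"jaw":0,"tx":0,"ty":0,"tz":0,"wx":0,"wy":0,"wz":0},{"jaw":0,"tx":0,"ty":0,"tz":0,"wx":0,"wy":0,"wz":0},{"jaw":0,"tx":0,"ty":0,"tz":0,"wx":0,"wy":0,"wz":0},{"jaw":0,"tx":0,"ty":0,"tz":0,"wx":0,"wy":0,"wz":0},{"jaw":0,"tx":0,"ty":0,"tz":0,"wx":0,"wy":0,"wz":0},{"jaw":0,"tx":0,"ty":0,"tz":0,"wx":0,"wy":0,"wz":0},{"jaw":0,"tx":0,"ty":0,"tz":0,"wx":0,"wy":0,"wz":0}]}}

```text
time: 12.35
eef_pos: [0.4529, -0.0956, 0.1383]
eef_rot: [2.879, -1.256, 0.0]
wrist_force: [-0.1, -0.8, -0.0]
finger_gap: 0.0002
```

{"method": "drive_tool", "body": {"rows": [{"jaw":0,"tx":0,"ty":0,"tz":0,"wx":0,"wy":0,"wz":0},{"jaw":0,"tx":0,"ty":0,"tz":0,"wx":0,"wy":0,"wz":0},{"jaw":0,"tx":0,"ty":0,"tz":0,"wx":0,"wy":0,"wz":0},{"jaw":0,"tx":0,"ty":0,"tz":0,"wx":0,"wy":0,"wz":0}]}}

```text
time: 12.85
eef_pos: [0.4529, -0.0956, 0.1383]
eef_rot: [2.879, -1.256, 0.0]
wrist_force: [0.5, -0.3, -0.5]
finger_gap: 0.0001
```

```bash
python3 - <<'E'
from h import *
s=ctrl.read_state();M=R.from_rotvec(s["eef_rot"]).as_matrix();print(s["eef_pos"],100*M.T@(np.array([.6475,-.0445,.060])-s["eef_pos"]),100*M.T@(np.array([.686,.13,.060])-s["eef_pos"]))
E
```

```text
[ 0.45293838 -0.09564207  0.13830152] [  9.48470794 -17.74124316   7.82925498] [ -0.68801206 -32.43276336   7.82779615]
```

{"method": "drive_tool", "body": {"rows": [{"jaw":0,"tx":0,"ty":0,"tz":-2,"wx":0,"wy":0,"wz":0},{"jaw":0,"tx":1,"ty":-1.8,"tz":-4,"wx":0,"wy":0,"wz":0},{"jaw":0,"tx":2.5,"ty":-4.7,"tz":-5,"wx":0,"wy":0,"wz":0},{"jaw":0,"tx":4.4,"ty":-8.2,"tz":-4,"wx":0,"wy":0,"wz":0},{"jaw":0,"tx":6.3,"ty":-11.7,"tz":-3,"wx":0,"wy":0,"wz":0},{"jaw":0,"tx":8,"ty":-15,"tz":-1,"wx":0,"wy":0,"wz":0},{"jaw":0,"tx":9.2,"ty":-17.2,"tz":1,"wx":0,"wy":0,"wz":0},{"jaw":0,"tx":9.5,"ty":-17.7,"tz":3,"wx":0,"wy":0,"wz":0},{"jaw":0,"tx":9.5,"ty":-17.7,"tz":4,"wx":0,"wy":0,"wz":0},{"jaw":0,"tx":9.5,"ty":-17.7,"tz":4,"wx":0,"wy":0,"wz":0}]}}

```text
time: 14.1
eef_pos: [0.6464, -0.0452, 0.0979]
eef_rot: [2.879, -1.256, -0.001]
wrist_force: [-0.0, 0.0, -0.4]
finger_gap: -0.0001
```

```bash
python3 look.py 9;  python3 - <<'E'
from h import *
print(proj("scene",[[.6475,-.0445,.013]]))
for c in("scene","top"):
  for r in ctrl.pinpoint("long_tweezers_top",c): print(c,r)
E
```

```text
14.1 [ 0.6464 -0.0452  0.0979] [[ 0.68  -0.733 -0.001]
 [-0.733 -0.68  -0.   ]
 [-0.     0.001 -1.   ]] -6.182183367563026e-05 [-0.05  0.05 -0.37] [ 0.24  0.2  -0.02  0.   -1.36  0.51]
scene 0 [282.2 276.2]
scene -0.017 [282.7 282.2]
scene -0.03 [283.1 286.7]
193 212
top 0 [337.7 203.3]
top -0.017 [337.6 205.2]
top -0.03 [337.5 206.6]
247 132
[[284.6123652 305.3647686]]
scene {'position': [287.1, 304.1], 'confidence': 0.65}
top {'position': [336.9, 211.9], 'confidence': 0.55}
top {'position': [187.5, 237.4], 'confidence': 0.42}
top {'position': [348.4, 233.4], 'confidence': 0.23}
top {'position': [360.0, 282.0], 'confidence': 0.17}
```

View pics/scene9.png

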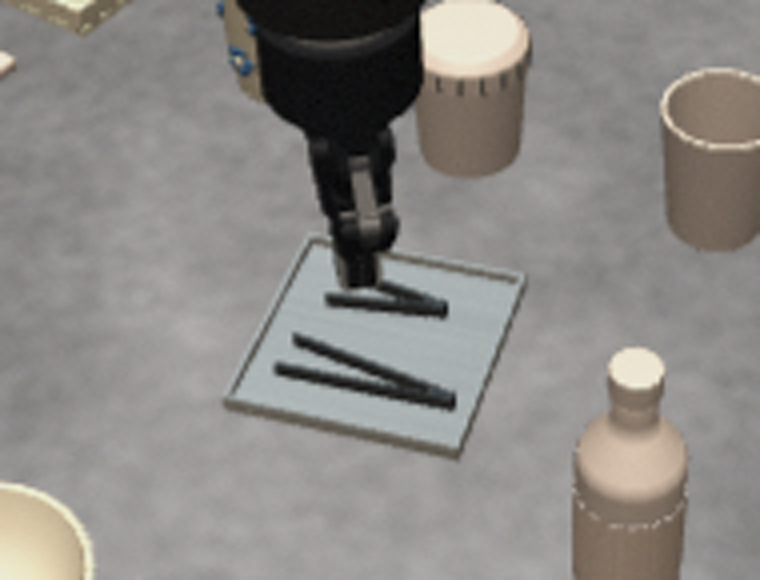

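View pics/top9.png

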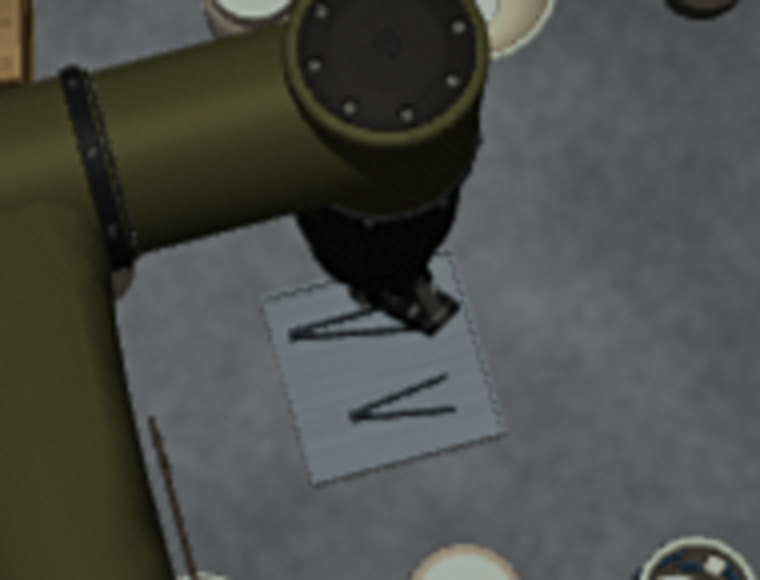

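{"method": "drive_tool", "body": {"rows": [{"jaw":0,"tx":0,"ty":-0.2,"tz":1,"wx":0,"wy":0,"wz":0},{"jaw":0,"tx":0,"ty":-0.3,"tz":2,"wx":0,"wy":0,"wz":0},{"jaw":0,"tx":0,"ty":-0.3,"tz":3,"wx":0,"wy":0,"wz":0},{"jaw":0,"tx":0,"ty":-0.3,"tz":3.6,"wx":0,"wy":0,"wz":0},{"jaw":0,"tx":0,"ty":-0.3,"tz":3.8,"wx":0,"wy":0,"wz":0},{"jaw":0,"tx":0,"ty":-0.3,"tz":3.8,"wx":0,"wy":0,"wz":0}]}}

```text
time: 15.05
eef_pos: [0.6496, -0.0429, 0.0604]
eef_rot: [2.879, -1.256, 0.0]
wrist_force: [-0.1, 0.3, 0.6]
finger_gap: -0.0001
```

```bash
python3 look.py 10
```

```text
15.05 [ 0.6496 -0.0429  0.0604] [[ 0.68  -0.733  0.   ]
 [-0.733 -0.68  -0.   ]
 [ 0.     0.    -1.   ]] -7.527248190217418e-05 [-0.13  0.29  0.63] [ 0.24  0.23 -0.05  0.   -1.29  0.51]
scene 0 [283.4 290.6]
scene -0.017 [283.9 296.4]
scene -0.03 [284.2 300.7]
194 226
top 0 [336.5 206.3]
top -0.017 [336.3 208.1]
top -0.03 [336.2 209.4]
246 134
```

View pics/scene10.png

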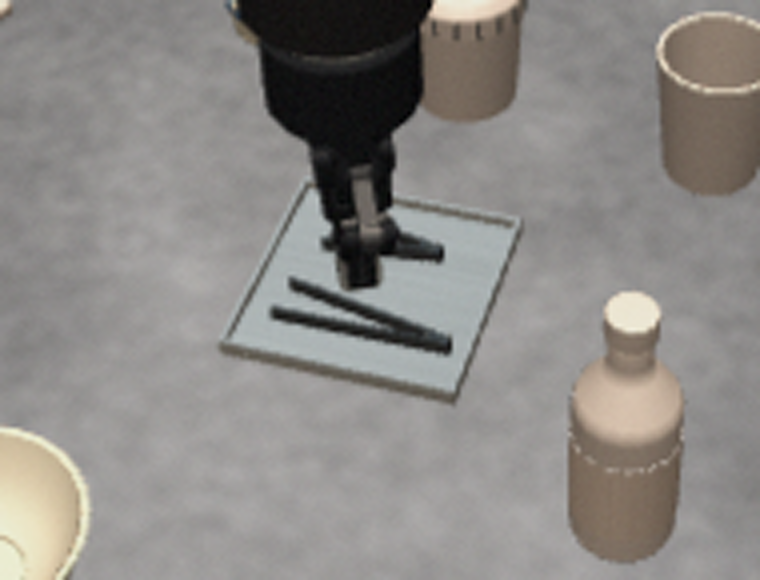

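View pics/scene10f.png

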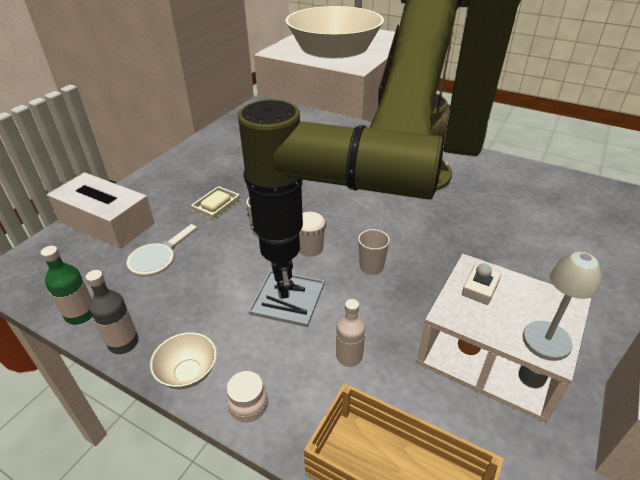

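{"method": "drive_tool", "body": {"rows": [{"jaw":0,"tx":0,"ty":0.15,"tz":0,"wx":0,"wy":0,"wz":0},{"jaw":0,"tx":0,"ty":0.15,"tz":0,"wx":0,"wy":0,"wz":0},{"jaw":0,"tx":0,"ty":0.15,"tz":0,"wx":0,"wy":0,"wz":0},{"jaw":0,"tx":0,"ty":0.15,"tz":0,"wx":0,"wy":0,"wz":0},{"jaw":0,"tx":0,"ty":0.15,"tz":0,"wx":0,"wy":0,"wz":0},{"jaw":0,"tx":0,"ty":0.15,"tz":0,"wx":0,"wy":0,"wz":0},{"jaw":0,"tx":0,"ty":0.15,"tz":0,"wx":0,"wy":0,"wz":0},{"jaw":0,"tx":0,"ty":0.15,"tz":0,"wx":0,"wy":0,"wz":0},{"jaw":0,"tx":0,"ty":0.15,"tz":0,"wx":0,"wy":0,"wz":0},{"jaw":0,"tx":0,"ty":0.15,"tz":0,"wx":0,"wy":0,"wz":0}]}}

```text
time: 16.4
eef_pos: [0.6484, -0.0439, 0.0603]
eef_rot: [2.879, -1.256, 0.0]
wrist_force: [-0.6, -0.6, -1.2]
finger_gap: -0.0
```

{"method": "drive_tool", "body": {"rows": [{"jaw":0,"tx":0,"ty":0,"tz":0,"wx":0,"wy":0,"wz":0},{"jaw":0,"tx":0,"ty":0,"tz":0,"wx":0,"wy":0,"wz":0},{"jaw":0,"tx":0,"ty":0,"tz":0,"wx":0,"wy":0,"wz":0},{"jaw":0,"tx":0,"ty":0,"tz":0,"wx":0,"wy":0,"wz":0},{"jaw":0,"tx":0,"ty":0,"tz":0,"wx":0,"wy":0,"wz":0},{"jaw":0,"tx":0,"ty":0,"tz":0,"wx":0,"wy":0,"wz":0},{"jaw":0,"tx":0,"ty":0,"tz":0,"wx":0,"wy":0,"wz":0},{"jaw":0,"tx":0,"ty":0,"tz":0,"wx":0,"wy":0,"wz":0},{"jaw":0,"tx":0,"ty":0,"tz":0,"wx":0,"wy":0,"wz":0},{"jaw":0,"tx":0,"ty":0,"tz":0,"wx":0,"wy":0,"wz":0}]}}

```text
time: 17.65
eef_pos: [0.6484, -0.0439, 0.0603]
eef_rot: [2.879, -1.256, 0.0]
wrist_force: [0.3, -0.4, 0.8]
finger_gap: 0.0003
```

{"method": "drive_tool", "body": {"rows": [{"jaw":0,"tx":0,"ty":0,"tz":0,"wx":0,"wy":0,"wz":0},{"jaw":0,"tx":0,"ty":0,"tz":0,"wx":0,"wy":0,"wz":0},{"jaw":0,"tx":0,"ty":0,"tz":0,"wx":0,"wy":0,"wz":0},{"jaw":0,"tx":0,"ty":0,"tz":0,"wx":0,"wy":0,"wz":0},{"jaw":0,"tx":0,"ty":0,"tz":0,"wx":0,"wy":0,"wz":0}]}}

```text
time: 18.27
eef_pos: [0.6484, -0.0439, 0.0603]
eef_rot: [2.879, -1.256, -0.0]
wrist_force: [-0.7, -0.5, 0.0]
finger_gap: 0.0001
```

```bash
python3 look.py 11; python3 - <<'E'
import cv2,numpy as np
from h import *
a=cv2.imread("pics/scene0.png");b=cv2.imread("pics/scene11f.png")
for t,z in(("lamp_switch_tip",.196),("shaving_cup_top",.091)):
    for r in ctrl.pinpoint(t,"scene"): print(t,r)
a2=cv2.resize(b[220:330,420:560],None,fx=2.5,fy=2.5)
cv2.imwrite("pics/c11.png",a2)
d=cv2.absdiff(a,b).max(2);print({n:int((d[y0:y1,x0:x1]>40).sum()) for n,(x0,y0,x1,y1) in dict(cup=(300,205,330,258),tumb=(355,228,392,275),lotion=(330,295,370,370),soap=(190,185,240,218),mirror=(120,220,198,275),lowtray=(250,300,325,325)).items()})
E
```

```text
18.275 [ 0.6484 -0.0439  0.0603] [[ 0.68  -0.733 -0.   ]
 [-0.733 -0.68  -0.   ]
 [ 0.     0.    -1.   ]] 0.00012892805923225462 [-0.74 -0.5   0.04] [ 0.24  0.23 -0.06  0.   -1.29  0.51]
scene 0 [283.3 290.1]
scene -0.017 [283.8 295.9]
scene -0.03 [284.2 300.2]
194 225
top 0 [336.9 206.7]
top -0.017 [336.7 208.5]
top -0.03 [336.6 209.9]
247 135
lamp_switch_tip {'position': [484.3, 272.8], 'confidence': 0.49}
shaving_cup_top {'position': [307.2, 215.4], 'confidence': 0.88}
shaving_cup_top {'position': [373.0, 264.9], 'confidence': 0.66}
{'cup': 61, 'tumb': 0, 'lotion': 0, 'soap': 0, 'mirror': 0, 'lowtray': 0}
```

View pics/c11.png

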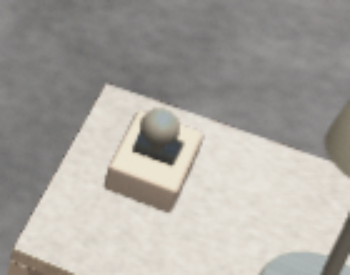

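View pics/top11.png

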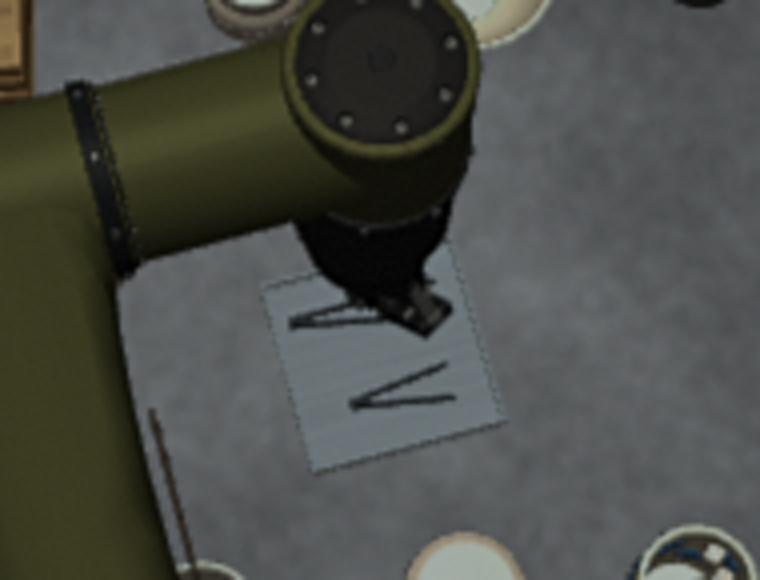

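```bash
python3 - <<'E'
from cell import ctrl
print(ctrl.sign_off())
E
```

```text
the job is handed in; nothing more can be done
None
```

I flipped the toggle over, then pointed at the shaving cup lid, then at the longer tweezers, and handed the job in at 18.3 s with the arm still pointing there.

- **Toggle:** I pushed it with the closed fingers until it met its stop, at about 17 N. Afterwards the ball showed at pixel (484, 271) in the scene camera; about (484, 271.5) was predicted for fully on. I did not check whether the lamp itself lit.
- **Shaving cup:** The fingertips stood straight above the lid at (0.453, -0.096), about 30 mm up, for at least 2.5 s. My two camera estimates of the lid centre were (0.450, -0.0995) and (0.4545, -0.093), so I aimed between them.
- **Longer tweezers:** The fingertips stood at (0.648, -0.044), about 30 mm above them, for about 3 s. The two camera estimates of their middle, (0.646, -0.048) and (0.649, -0.041), also differed by several millimetres, so I aimed between them as well.
- **Nothing shifted:** The wrist force stayed at noise level away from the switch. Comparing the first and last scene images showed no change at the tumbler, lotion, soap dish, mirror and near part of the tray. The 61 changed pixels at the cup are where the gripper now covers its edge. The toothbrush cup and short tweezers were only checked by eye.

One check was off: the last network search for the cup's lid gave a point about 5 pixels from where I see it and one false hit on the tumbler. The arm partly hid the cup at that moment.

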